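# Pulse-spin the loaded centrifuge

## Task

Give the four tubes in the white bench centrifuge a pulse spin, in this order: switch the machine on by pressing down the front half of the black rocker, then push the raised lid down until its latch catches and it stays shut when you let go, and then press the blue key and finish while still holding it fully down, since the machine spins only as long as the key is held. Everything is done by pressing with the fingertips: do not pull the lid further up, do not press the green key, the red key or the black release tab on the front of the chamber, and leave all the loose things round the machine where they are.

Things in the scene. Friction and masses are not known exactly. Their poses are not given: they have to be found in the camera images.
- machine: white bench centrifuge, fixed, 262 x 184 mm, 110 tall. Origin on the bench under its chamber; x to its back, y to its left (robot's view), z up. Key deck in front: its middle 128 mm before the origin, 55 mm up, rising to the back at 0.14 rad. The chamber (96 mm tall) begins 92 mm before the origin. On the deck, left to right: black rocker, blue, green, red key, 48, 40, 40 mm apart
- rocker (a joint): black power rocker, 43 mm front to back, 22 mm across, at the left of the deck: 0 off (its front half, with a white bar, stands up), 0.4 rad fully on (front half down, back half up). It stays where it is left; about 3 N on the point rocker_press turns it
- rocker_press (a point): on the surface of the rocker's front half, 14.5 mm in front of its pivot: press here, downwards, to switch on; it goes down about 6 mm and moves with the rocker
- lid (a joint): lid angle: 0 shut, grows as it opens (0.6 to 0.9 rad at the start). The stiff hinge stays where it is left when well open, but from near shut a spring lifts the lid to about 0.5 rad unless the latch at its front has caught; latched, it rests at 0 to 0.03 rad. On the pad it takes about 5 N to close and up to 15 N in the last 10 mm, where the spring latch is pushed aside and snaps in
- lid_pad (a point): centre of the black ribbed pad (22 x 64 mm) on the upper face of the lid's front edge, 166 mm before the hinge line and, shut, 112 mm above the bench; moves with the lid. The lid is 12 mm thick, 180 mm wide, a grey frame with a clear window; its front edge lies 182 mm from the hinge
- lid_hinge (a point): middle of the lid's hinge line at the back of the chamber, 85 mm behind the machine's origin, 98 mm above the bench; the hinge line runs along the machine's y
- pulse_key (a joint): travel of the blue pulse key, along the normal of the deck: 0 up, 0.004 m fully down; a spring pushes it back (about 1.2 N to start, 4 N fully down)
- pulse_key_top (a point): centre of the top of the blue key's cap (cap 18 mm front to back, 22 mm across, top 8 mm above the deck when up); moves with the key
- start_key (a joint): travel of the green start key, along the normal of the deck: 0 up, 0.004 m fully down; a spring pushes it back (about 1.2 N to start, 4 N fully down)
- start_key_top (a point): centre of the top of the green key's cap (cap 18 mm front to back, 22 mm across, top 8 mm above the deck when up); moves with the key
- stop_key (a joint): travel of the red stop key, along the normal of the deck: 0 up, 0.004 m fully down; a spring pushes it back (about 1.2 N to start, 4 N fully down)
- stop_key_top (a point): centre of the top of the red key's cap (cap 18 mm front to back, 22 mm across, top 8 mm above the deck when up); moves with the key
- latch: the lid latch with its black release tab (34 mm wide, 14 mm high) on the middle of the chamber's front face, 79 mm above the bench; pressing the tab backwards would free the lid. Its origin coincides with the machine's; leave it alone
- vial_green: control vial with a green cap, 24 mm across, 52 mm tall, loose on the bench beside the machine; origin at the centre of its underside
- vial_red: control vial with a red cap, 24 mm across, 52 mm tall, loose on the bench beside the machine; origin at the centre of its underside
- vial_blue: control vial with a blue cap, 24 mm across, 52 mm tall, loose on the bench beside the machine; origin at the centre of its underside
- lab_timer: white lab timer, 58 x 62 x 20 mm, loose on the bench beside the machine; origin at the centre of its underside
- labels: roll of white labels, 62 mm across, 36 mm tall, loose on the bench beside the machine; origin at the centre of its underside
- dish: clear petri dish, 55 mm across, 12 mm tall, loose on the bench beside the machine; origin at the centre of its underside
- red_marker: red and white marker, 135 mm long, 17 mm thick, loose on the bench beside the machine; origin at the centre of its underside
- blue_pen: blue pen, 145 mm long, 12 mm thick, loose on the bench beside the machine; origin at the centre of its underside

How it is judged:
By the outcome, as a careful person would: the job done as asked, in the order asked, and still so for the second after the job is handed in, while the arm keeps its last pose, push and grip.
It also fails if it takes over 48 s, if anything falls off the work surface, if the arm or the gripper's body presses on something with over 40 N, if the wrist force passes 120 N, or if a joint passes its speed limit or range.

## Robot

A 6-joint arm with a two-finger parallel gripper is mounted at the origin on a cart in front of the work surface, level with it; the furniture and walls round the work are solid. World frame = base frame: x ahead of the robot, y to its left, z up, the work surface at z = 0. Lengths are in m, angles in rad, forces in N, time in s.
With the tool pointing down it reaches from about 0.35 to 0.775 m from the base axis. Payload 5.5 kg.
Tool frame: the origin (TCP) lies midway between the tips of the shut fingers; the grasp point (between the pads) lies 19 mm behind it; z points along the fingers, y is the line along which they close (so a half turn about z gives the same grasp; the last joint's range is limited). The gripper opens to 85 mm and grips with 20 to 120 N. Pads are 22 mm wide; open, the fingers measure 114 mm over their backs; the gripper's body (76 mm by 85 mm) begins 54 mm behind the grasp point. The pads swing forward as they close: fully open they stand 13 mm farther back than shut.
Start: joints at [-0.14, 0.313, 0.046, 1.304, 0, 1.431], TCP at [0.575, -0, 0.231] pointing down, gripper open.
Joint ranges: [-2.76, 2.76], [-0.86, 1.69], [-1.03, 1.26], [-2.2, 2.34], [-1.47, 1.5], [-3.14, 3.14]. Speed limits (rad/s): [2.57, 2.57, 3.14, 3.14, 3.14, 3.14].

## Interface

Orientations are given as a unit quaternion [w, x, y, z].
In Python, from workcell import env gives the robot as it stands.
- The arm moves only by the tool move_arm, never from a script. Its argument "targets" is a list of rows, each a list of 3 entries, a list of its own where there are three numbers: the shift along the tool's x, y, z in mm, then the turn, a rotation vector about the tool's x, y, z in units of 10 degrees (1.0 is 10 degrees), then the closure, from -1 (fully open) to 1 (shut). In form: [[[dx, dy, dz], [ax, ay, az], gripper], ...]. A call has 1 to 5 rows; each row is the pose to reach, as a shift and turn from the pose commanded when the call began, along the tool's axes at that moment; what a row does not reach only later rows make up. A row lasts 1/8 s, in which the tool goes at most 62.5 mm and 10.7 degrees, less where a joint would pass 70% of its speed; a pose out of reach is approached as far as the arm can. A call with a gripper value outside its range is refused whole. The fingers move at their own pace and stop on an object; "squeeze" is the grip in N (left out, the last holds). Time passes only in rows, so rows that repeat a pose let the fingers close. It gives the time, the measured TCP pose, the force, the opening and the grip force at its end, in the units of the state.
- env.get_state(): the state, without advancing time (a new reading comes with each control period).
- env.read_camera(name): name is "scene" or "side" or "wrist"; returns a dict with "pixels" (384x512x3 uint8, red, green, blue), "fovy" (degrees; the focal length in pixels is half the picture's height over the tangent of half this angle, whatever the lens; pixels are square), "cx", "cy" (the principal point, pixels), "extrinsics" (4x4, takes a point from world to camera coordinates); the wrist camera has in their place "mount" (4x4, takes a point from camera to tool coordinates, whose origin is the TCP and whose axes are the flange's). Camera axes: x right, y up, looking along -z (the intrinsics and any distortion apply to the point x, -y, -z); pixel columns grow to the right and rows downward; lengths in m; the calibration is good to about 2 mm. A picture is of the moment at which its call begins: read the wrist's pose just before it. There is no depth.
- env.hand_in(): hands the job in; it is judged then, once.
Trained networks look in a picture, given as the dict that the camera call returned (one of the last four; its "shot" number tells which), for a name from the list of things; names that differ only in an ending like _2 or _b are one class to them, and where a whole thing is asked for, a point or a joint stands for the part that bears it (a point fixed in the world has none). Each returns a list of dicts, best first, with "confidence" (0 to 1); they miss things now and then, are a little off and sometimes report something else, mostly with a low value. They report only what shows in the picture. A call takes as long as a camera call.
- env.spot_in(thing, picture): "centre" ([x, y, z] in m, in world coordinates, good to about 4 mm: the middle of the surface that is visible of it).
- env.regions_of(thing, picture): "mask" (384x512 bool, what is visible of it).
- env.landmark_of(thing, picture): "centre" ([x, y, z] in m, in world coordinates, good to about 4 mm: a listed point, or the origin of a listed thing).
The state is a dict: "clock": time; "joint_pos": joint angles; "qvel": joint speeds; "tau": joint torques, N m; "tcp_pos": TCP position; "orientation": TCP orientation; "wrist_force": force on the tool from outside, world axes, zero at the start; "ft_torque": the same for the moment, N m; "finger_gap": finger opening in m; "grip_force": force on a finger pad.
Only numpy, scipy, OpenCV 4.12 (cv2) and the standard library are available. Lean on these libraries where they do the work, as an engineer would, in place of code of your own. Each camera call takes 0.05 s, during which the arm holds its last target. There are 200 camera calls.

## Working session

There is one attempt and no reset: what is moved stays moved. The work goes in short steps, Python scripts to look and compute and a tool call to move; the robot and the scene stay as the last step left them, time stands still between calls to the robot, and variables do not carry over. Pictures are saved under pics/ and viewed, at most 10 in all, crops included, and the job is handed in when it is done.

Besides the shell and the picture viewer there is one more tool, called after ">>>" by a JSON object that holds its "method" and its "body". move_arm: Moves the arm, as the interface text tells. Its arguments: {"type":"object","properties":{"targets":{"type":"array","items":{"type":"array"}},"squeeze":{"type":"number"}},"required":["targets"]}

```bash
mkdir -p pics; cat > h.py <<'E'
from workcell import env
import numpy as np, cv2
def shot(n,f=None):
    p=env.read_camera(n)
    if f: cv2.imwrite('pics/'+f,cv2.cvtColor(p['pixels'],cv2.COLOR_RGB2BGR))
    return p
E
python3 - <<'E'
from h import *
s=env.get_state();print(s)
a={}
for n in ['scene','side','wrist']:
    p=shot(n,n+'0.png')
    print(n,p['fovy'],p['cx'],p['cy'],[k for k in p])
    for t in ['machine','rocker_press','lid_pad','lid_hinge','pulse_key_top','start_key_top','stop_key_top']:
        r=env.landmark_of(t,p)
        print(t,[(np.round(q['centre'],4).tolist(),round(q['confidence'],2)) for q in r[:2]])
a=cv2.imread('pics/scene0.png');b=cv2.imread('pics/side0.png')
cv2.imwrite('pics/both.png',cv2.resize(np.vstack([a,b]),(448*1,672))[:600] if 0 else cv2.resize(np.hstack([a,b]),(800,300)))
E
```

```text
{'clock': 0.0, 'joint_pos': array([-1.39633278e-01,  3.14018185e-01,  4.49787287e-02,  1.30361252e+00,
        1.74210829e-05,  1.43118340e+00]), 'qvel': array([ 8.94853411e-04,  4.64335745e-06,  8.11659005e-04,  7.39871986e-04,
        2.09518085e-03, -1.28417718e-03]), 'tau': array([-2.90074182e-03, -4.80629075e+01,  2.98531097e+01,  1.95313990e-02,
       -3.83516899e-04, -4.27451073e-05]), 'tcp_pos': array([5.74484066e-01, 4.90312561e-05, 2.30398664e-01]), 'orientation': array([-7.46234515e-04,  7.07113677e-01,  7.07099277e-01, -5.51425026e-04]), 'wrist_force': array([ 0.26329124, -0.8465877 , -0.13657859]), 'ft_torque': array([ 0.03567568,  0.00176826, -0.02982738]), 'grip_force': 0.0, 'finger_gap': 0.08526002065154867}
scene 49.809975568989195 251.58747930147283 186.60891801314702 ['pixels', 'fovy', 'cx', 'cy', 'extrinsics', 'shot']
machine [([0.5819, -0.0944, -0.002], 0.64), ([0.4569, -0.1531, 0.0632], 0.56)]
rocker_press [([0.5543, -0.0944, 0.2159], 0.73), ([0.4405, -0.0289, 0.0657], 0.46)]
lid_pad [([0.5543, -0.0898, 0.2169], 0.88)]
lid_hinge [([0.6697, -0.093, 0.0995], 0.79
[... 338 characters left out ...]
, -0.0031], 0.51), ([0.4405, -0.028, 0.0649], 0.42)]
lid_pad [([0.5531, -0.0943, 0.2157], 0.69)]
lid_hinge [([0.669, -0.0922, 0.0959], 0.75), ([0.5521, -0.0913, 0.214], 0.27)]
pulse_key_top [([0.453, -0.0737, 0.0632], 0.41)]
start_key_top [([0.4013, 0.2317, 0.0003], 0.45), ([0.4581, -0.1141, 0.0635], 0.37)]
stop_key_top [([0.4518, -0.155, 0.0652], 0.43)]
wrist 58.022282549214104 253.69535544052056 194.95290269287446 ['pixels', 'fovy', 'cx', 'cy', 'mount', 'shot']
machine [([0.5844, -0.0927, 0.0012], 0.83)]
rocker_press [([0.4425, -0.0277, 0.0639], 0.77)]
lid_pad []
lid_hinge [([0.6707, -0.0931, 0.0991], 0.91)]
pulse_key_top [([0.4576, -0.0742, 0.0622], 0.65)]
start_key_top []
stop_key_top []
```

View pics/both.png

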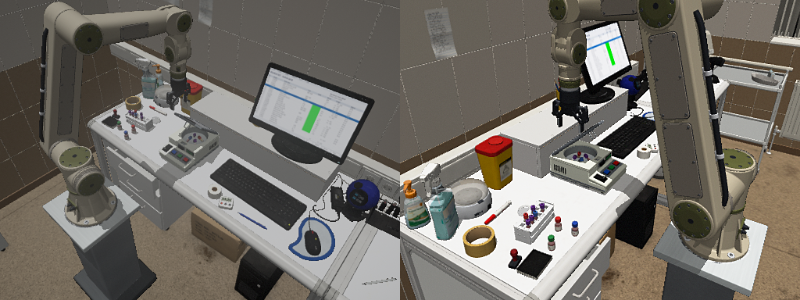

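View pics/wrist0.png

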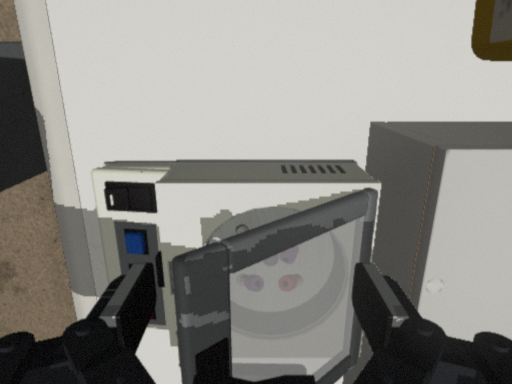

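The wrist view shows the rocker at (130,197), the blue key at (137,241) and the lid's raised frame running from (200,290) to (360,200). The machine sits with almost no yaw, and the three cameras agree on the landmarks. First I'll lift, shut the fingers and turn the closing line to lie along world y.

>>> {"method": "move_arm", "body": {"targets": [[[0,0,-50],[0,0,-1],1],[[0,-40,-50],[0,0,-2],1],[[-10,-80,-50],[0,0,-3],1],[[-20,-120,-50],[0,0,-4],1],[[-28,-140,-50],[0,0,-5],1]], "squeeze": 40}}

```text
clock: 1.82
tcp_pos: [0.4332, -0.0281, 0.2816]
orientation: [0.0, 0.339, 0.941, -0.0]
wrist_force: [1.4, 0.8, 0.5]
finger_gap: -0.0001
grip_force: 0.0
```

>>> {"method": "move_arm", "body": {"targets": [[[0,0,0],[0,0,-1],1],[[0,0,0],[0,0,-2],1],[[0,0,0],[0,0,-3],1],[[0,0,0],[0,0,-4],1],[[0,0,0],[0,0,-4],1]]}}

```text
clock: 2.45
tcp_pos: [0.435, -0.028, 0.2814]
orientation: [0.0, 0.001, 1.0, -0.0]
wrist_force: [-1.2, -0.2, -0.3]
finger_gap: -0.0001
grip_force: 0.0
```

```bash
cat >> h.py <<'E'
from scipy.spatial.transform import Rotation as R
def marks(names,p):
    for t in names:
        r=env.landmark_of(t,p)
        print(t,[(np.round(q['centre'],4).tolist(),round(q['confidence'],2)) for q in r[:2]])
def st():
    s=env.get_state();q=s['orientation'];M=R.from_quat([q[1],q[2],q[3],q[0]]).as_matrix()
    print(round(s['clock'],2),'tcp',s['tcp_pos'].round(4),'F',s['wrist_force'].round(1),'gap',round(s['finger_gap'],4));print('axes x,y,z rows',M.T.round(3).tolist());return s,M
E
python3 - <<'E'
from h import *
s,M=st();print(s['joint_pos'].round(2))
for n in ['wrist','side','scene']:
    p=shot(n,n+'1.png'); print(n); marks(['rocker_press','pulse_key_top','start_key_top','stop_key_top','lid_pad'],p)
E
```

```text
2.45 tcp [ 0.435  -0.028   0.2814] F [-1.2 -0.2 -0.3] gap -0.0001
axes x,y,z rows [[-1.0, 0.002, -0.0], [0.002, 1.0, -0.0], [0.0, -0.0, -1.0]]
[-0.25  0.03 -0.17  1.36 -0.   -0.25]
wrist
rocker_press [([0.4415, -0.023, 0.0637], 0.87)]
pulse_key_top [([0.4581, -0.0755, 0.0645], 0.84)]
start_key_top [([0.4545, -0.1134, 0.0649], 0.57)]
stop_key_top [([0.4495, -0.157, 0.0612], 0.85)]
lid_pad [([0.5542, -0.0936, 0.2133], 0.69), ([0.45, -0.155, 0.0628], 0.56)]
side
rocker_press [([0.4218, -0.3699, 0.0001], 0.71), ([0.4411, -0.0295, 0.0663], 0.6)]
pulse_key_top [([0.4556, -0.0744, 0.0601], 0.4), ([0.4526, -0.1555, 0.0639], 0.32)]
start_key_top [([0.6873, 0.2927, -0.0006], 0.7), ([0.6148, 0.2379, 0.0006], 0.66)]
stop_key_top [([0.4517, -0.1548, 0.0671], 0.4)]
lid_pad [([0.5496, -0.0909, 0.2169], 0.76)]
scene
rocker_press [([0.4431, -0.0285, 0.0658], 0.63)]
pulse_key_top [([0.6117, 0.231, -0.0027], 0.62), ([0.4559, -0.073, 0.0595], 0.47)]
start_key_top [([0.454, -0.1155, 0.0606], 0.49)]
stop_key_top []
lid_pad [([0.5507, -0.0928, 0.2169], 0.65), ([0.4545, -0.1173, 0.0616], 0.48)]
```

View pics/wrist1.png

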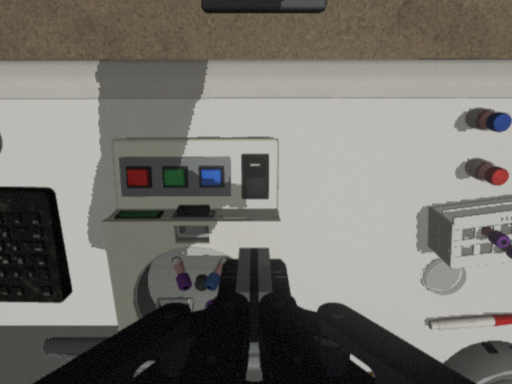

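The view from above shows the rocker at (255,175) with its white bar in front at row 163, and the blue key at (211,176). I'll descend over the rocker's front half, leaning the tool back 14° to match its slope.

>>> {"method": "move_arm", "body": {"targets": [[[-5,0,55],[0,0,0],1],[[-5,0,110],[0,-0.5,0],1],[[-5,0,155],[0,-1,0],1],[[-5,0,190],[0,-1.4,0],1],[[-5,0,202],[0,-1.4,0],1]]}}

```text
clock: 3.98
tcp_pos: [0.4362, -0.0271, 0.0767]
orientation: [0.119, 0.0, 0.993, 0.001]
wrist_force: [0.1, -0.3, 1.2]
finger_gap: -0.0
grip_force: 0.0
```

```bash
python3 - <<'E'
from h import *
s,M=st()
a=[shot(n) for n in ['wrist','side','scene']]
for p in a: marks(['rocker_press','lid_pad'],p)
w=a[0]['pixels']; 
e=a[1]['extrinsics'];f=192/np.tan(np.radians(a[1]['fovy']/2))
def px(P,p):
    f=192/np.tan(np.radians(p['fovy']/2));c=p['extrinsics']@np.r_[P,1];return p['cx']+f*c[0]/-c[2],p['cy']-f*c[1]/-c[2]
def crop(p,r):
    x,y=map(int,px([.46,-.04,.08],p));return cv2.resize(p['pixels'][max(0,y-r*3//4):y+r*3//4,x-r:x+r],(400,300),interpolation=2)
im=np.hstack([crop(a[1],50),crop(a[2],50)])
cv2.imwrite('pics/c2.png',im[:,:,::-1])
E
```

```text
3.98 tcp [ 0.4362 -0.0271  0.0767] F [ 0.1 -0.3  1.2] gap -0.0
axes x,y,z rows [[-0.972, 0.001, -0.237], [0.001, 1.0, 0.002], [0.237, 0.001, -0.972]]
rocker_press [([0.4432, -0.0239, 0.0614], 0.76)]
lid_pad []
rocker_press [([0.4403, -0.0281, 0.0675], 0.43), ([0.4005, 0.2319, -0.0017], 0.37)]
lid_pad [([0.5494, -0.0917, 0.217], 0.74)]
rocker_press [([0.4403, -0.0304, 0.0646], 0.56)]
lid_pad [([0.5499, -0.0937, 0.2142], 0.62)]
```

View pics/c2.png

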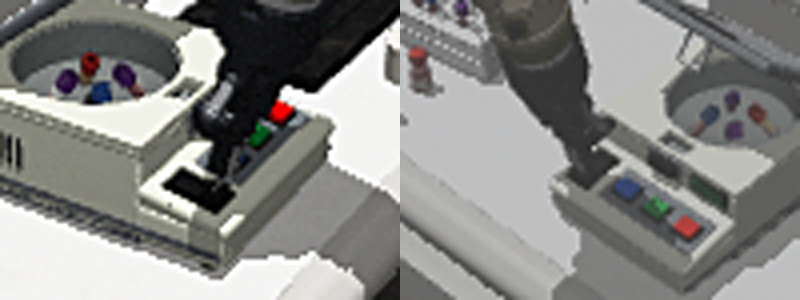

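Side crop: fingertips are over the rocker's front half near (225,180), well clear of the blue key. Now I'll press down gradually.

>>> {"method": "move_arm", "body": {"targets": [[[1,0,10],[0,0,0],1],[[2,0,14],[0,0,0],1],[[3,0,18],[0,0,0],1],[[3,0,20],[0,0,0],1],[[3,0,20],[0,0,0],1]]}}

```text
clock: 5.05
tcp_pos: [0.4418, -0.0281, 0.0592]
orientation: [0.122, 0.0, 0.993, -0.0]
wrist_force: [-1.7, -0.1, 3.5]
finger_gap: -0.0002
grip_force: 2.2
```

```bash
python3 - <<'E'
from h import *
s,M=st()
E
```

```text
5.05 tcp [ 0.4418 -0.0281  0.0592] F [-1.7 -0.1  3.5] gap -0.0002
axes x,y,z rows [[-0.97, 0.0, -0.242], [0.0, 1.0, -0.0], [0.242, -0.0, -0.97]]
```

Force of 3.5 N means it is turning. I'll press on to the stop.

>>> {"method": "move_arm", "body": {"targets": [[[1,0,2],[0,0,0],1],[[1,0,4],[0,0,0],1],[[2,0,6],[0,0,0],1],[[2,0,6],[0,0,0],1]]}}

```text
clock: 5.55
tcp_pos: [0.4423, -0.0283, 0.0577]
orientation: [0.124, -0.0, 0.992, -0.001]
wrist_force: [-32.3, 3.7, 68.1]
finger_gap: -0.0002
grip_force: 36.1
```

Hard stop reached, so I'm lifting off and checking.

>>> {"method": "move_arm", "body": {"targets": [[[0,0,-6],[0,0,0],1],[[-5,0,-40],[0,0,0],1],[[-15,0,-80],[0,0.5,0],1],[[-25,0,-120],[0,1,0],1],[[-30,0,-160],[0,1.4,0],1]]}}

```text
clock: 6.18
tcp_pos: [0.432, -0.0279, 0.2168]
orientation: [-0.001, -0.0, 1.0, 0.0]
wrist_force: [0.6, -0.3, -0.9]
finger_gap: -0.0001
grip_force: 0.0
```

```bash
python3 - <<'E'
from h import *
s,M=st()
p=shot('wrist','w3.png');q=shot('side')
marks(['rocker_press','pulse_key_top','lid_pad','lid_hinge'],p);marks(['lid_pad','rocker_press'],q)
c=[cv2.resize(p['pixels'][100:280,90:330],(400,300),interpolation=2)]
f=192/np.tan(np.radians(q['fovy']/2));v=q['extrinsics']@np.r_[.46,-.04,.08,1];x=int(q['cx']-f*v[0]/v[2]);y=int(q['cy']+f*v[1]/v[2])
c.append(cv2.resize(q['pixels'][y-37:y+38,x-50:x+50],(400,300),interpolation=2))
cv2.imwrite('pics/c3.png',np.hstack(c)[:,:,::-1])
E
```

```text
6.17 tcp [ 0.432  -0.0279  0.2168] F [ 0.6 -0.3 -0.9] gap -0.0001
axes x,y,z rows [[-1.0, -0.0, 0.002], [-0.0, 1.0, 0.0], [-0.002, 0.0, -1.0]]
rocker_press [([0.4412, -0.0246, 0.056], 0.67)]
pulse_key_top [([0.458, -0.078, 0.0583], 0.74)]
lid_pad []
lid_hinge [([0.4014, 0.2404, 0.0011], 0.24)]
lid_pad [([0.5533, -0.0922, 0.2155], 0.66)]
rocker_press [([0.4396, -0.0282, 0.0617], 0.44)]
```

View pics/c3.png

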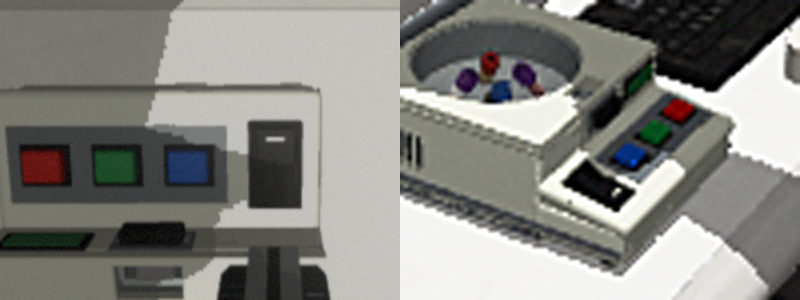

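The rocker is on: its front half is down (white bar in the recess) and its back half is raised, in both crops. Lid next: I'll go over the pad and compute the arc.

>>> {"method": "move_arm", "body": {"targets": [[[0,-20,-45],[0,0,0],1],[[-30,-40,-45],[0,0.8,0],1],[[-80,-64,-45],[0,1.6,0],1],[[-120,-64,-45],[0,2.4,0],1],[[-120,-64,-42],[0,3,0],1]]}}

```text
clock: 7.2
tcp_pos: [0.5532, -0.0925, 0.2557]
orientation: [-0.261, 0.0, 0.965, 0.0]
wrist_force: [-0.1, -0.3, 0.0]
finger_gap: -0.0001
grip_force: 0.0
```

```bash
cat > arc.py <<'E'
from h import *
s,M=st()
H=np.array([.670,-.0922,.098]);T0=np.arctan2(M[0,2]*-1,-M[2,2])
for a in [.72,.6,.5,.4,.3,.25,.2,.15,.1,.05,.02,0]:
    P=H+.1666*np.array([-np.cos(a+.084),0,np.sin(a+.084)])
    d=M.T@(P-s['tcp_pos'])*1000
    print(a,P.round(3),'shift',d.round(1),'ay for .75a',round(np.degrees(.75*a-T0)/10,2))
E
python3 arc.py; python3 - <<'E'
from h import *
p=shot('side');q=shot('scene')
marks(['lid_pad','lid_hinge'],p);marks(['lid_pad','lid_hinge'],q)
c=[]
for p in (p,q):
    f=192/np.tan(np.radians(p['fovy']/2));v=p['extrinsics']@np.r_[.55,-.09,.2,1];x=int(p['cx']-f*v[0]/v[2]);y=int(p['cy']+f*v[1]/v[2])
    c.append(cv2.resize(p['pixels'][y-45:y+45,x-60:x+60],(400,300),interpolation=2))
cv2.imwrite('pics/c4.png',np.hstack(c)[:,:,::-1])
E
```

```text
7.2 tcp [ 0.5532 -0.0925  0.2557] F [-0.1 -0.3  0. ] gap -0.0001
axes x,y,z rows [[-0.864, 0.001, 0.503], [0.001, 1.0, -0.0], [-0.503, 0.0, -0.864]]
0.72 [ 0.554 -0.092  0.218] shift [-20.    0.3  31.9] ay for .75a 0.07
0.6 [ 0.541 -0.092  0.203] shift [-15.7   0.3  51.5] ay for .75a -0.44
0.5 [ 0.531 -0.092  0.19 ] shift [-14.    0.3  68. ] ay for .75a -0.87
0.4 [ 0.523 -0.092  0.176] shift [-13.9   0.3  84.7] ay for .75a -1.3
0.3 [ 0.516 -0.092  0.16 ] shift [-15.4   0.3 101.2] ay for .75a -1.73
0.25 [ 0.513 -0.092  0.153] shift [-16.8   0.3 109.5] ay for .75a -1.95
0.2 [ 0.51  -0.092  0.145] shift [-18.6   0.3 117.6] ay for .75a -2.16
0.15 [ 0.508 -0.092  0.137] shift [-20.8   0.3 125.6] ay for .75a -2.38
0.1 [ 0.506 -0.092  0.128] shift [-23.4   0.3 133.5] ay for .75a -2.59
0.05 [ 0.505 -0.092  0.12 ] shift [-26.4   0.3 141.3] ay for .75a -2.81
0.02 [ 0.504 -0.092  0.115] shift [-28.4   0.3 145.9] ay for .75a -2.93
0 [ 0.504 -0.092  0.112] shift [-29.8   0.3 148.9] ay for .75a -3.02
lid_pad [([0.5509, -0.0941, 0.2168], 0.95)]
lid_hinge [([0.6688, -0.0915, 0.096], 0.58), ([0.5843, -0.0889, -0.0], 0.45)]
lid_pad [([0.5522, -0.092, 0.215], 0.63)]
lid_hinge [([0.6706, -0.0915, 0.0991], 0.69)]
```

View pics/c4.png

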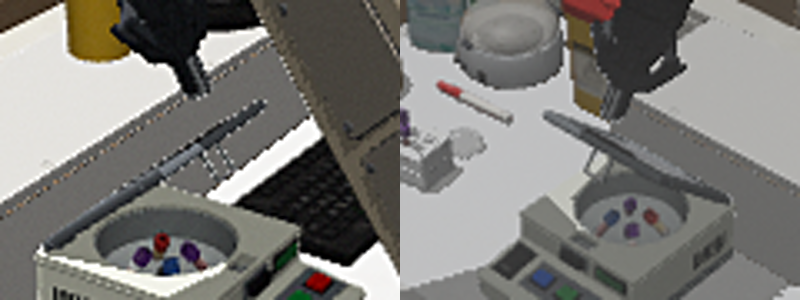

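The side crop shows the fingertips at (200,90), just above the lid's front part at (230,110). I'll follow the arc down.

>>> {"method": "move_arm", "body": {"targets": [[[-18,0,20],[0,0,0],1],[[-20,0,32],[0,0,0],1],[[-16,0,50],[0,-0.4,0],1],[[-14,0,68],[0,-0.9,0],1],[[-14,0,85],[0,-1.3,0],1]]}}

```text
clock: 8.12
tcp_pos: [0.5211, -0.092, 0.1817]
orientation: [-0.141, 0.0, 0.99, -0.001]
wrist_force: [3.9, 0.8, 3.0]
finger_gap: 0.0003
grip_force: 1.3
```

```bash
python3 arc.py; python3 - <<'E'
from h import *
marks(['lid_pad'],shot('side'));marks(['lid_pad'],shot('scene'))
E
```

```text
8.12 tcp [ 0.5211 -0.092   0.1817] F [3.9 0.8 3. ] gap 0.0003
axes x,y,z rows [[-0.96, 0.001, 0.279], [0.0, 1.0, -0.003], [-0.279, -0.003, -0.96]]
0.72 [ 0.554 -0.092  0.218] shift [-21.8  -0.3 -44.2] ay for .75a 1.47
0.6 [ 0.541 -0.092  0.203] shift [-12.9  -0.2 -26.3] ay for .75a 0.96
0.5 [ 0.531 -0.092  0.19 ] shift [ -7.2  -0.2 -10.6] ay for .75a 0.53
0.4 [ 0.523 -0.092  0.176] shift [-3.1 -0.2  5.5] ay for .75a 0.1
0.3 [ 0.516 -0.092  0.16 ] shift [-0.6 -0.1 22. ] ay for .75a -0.33
0.25 [ 0.513 -0.092  0.153] shift [ 0.1 -0.1 30.3] ay for .75a -0.55
0.2 [ 0.51  -0.092  0.145] shift [ 0.3 -0.1 38.6] ay for .75a -0.76
0.15 [ 0.508 -0.092  0.137] shift [ 0.1 -0.1 46.9] ay for .75a -0.98
0.1 [ 0.506 -0.092  0.128] shift [-0.5 -0.  55.2] ay for .75a -1.19
0.05 [ 0.505 -0.092  0.12 ] shift [-1.6 -0.  63.5] ay for .75a -1.41
0.02 [ 0.504 -0.092  0.115] shift [-2.4 -0.  68.4] ay for .75a -1.53
0 [ 0.504 -0.092  0.112] shift [-3.   0.  71.7] ay for .75a -1.62
lid_pad [([0.5233, -0.0944, 0.1797], 0.92)]
lid_pad [([0.5209, -0.0932, 0.1732], 0.68)]
```

>>> {"method": "move_arm", "body": {"targets": [[[2,0,16],[0,-0.4,0],1],[[3,0,30],[0,-0.8,0],1],[[3,0,42],[0,-1,0],1],[[3,0,50],[0,-1.2,0],1],[[2,0,54],[0,-1.3,0],1]]}}

```text
clock: 8.95
tcp_pos: [0.5053, -0.0926, 0.1276]
orientation: [-0.033, 0.0, 0.999, -0.001]
wrist_force: [-0.7, -0.7, 3.5]
finger_gap: -0.0001
grip_force: 1.9
```

```bash
python3 arc.py | sed '3,9d'; python3 - <<'E'
from h import *
marks(['lid_pad'],shot('side'));marks(['lid_pad'],shot('scene'));st()
E
```

```text
8.95 tcp [ 0.5053 -0.0926  0.1276] F [-0.7 -0.7  3.5] gap -0.0001
axes x,y,z rows [[-0.998, 0.0, 0.066], [0.0, 1.0, -0.001], [-0.066, -0.001, -0.998]]
0.15 [ 0.508 -0.092  0.137] shift [-2.   0.4 -9.2] ay for .75a 0.27
0.1 [ 0.506 -0.092  0.128] shift [-0.8  0.4 -1. ] ay for .75a 0.05
0.05 [ 0.505 -0.092  0.12 ] shift [-0.1  0.4  7.3] ay for .75a -0.16
0.02 [ 0.504 -0.092  0.115] shift [ 0.2  0.4 12.3] ay for .75a -0.29
0 [ 0.504 -0.092  0.112] shift [ 0.3  0.4 15.7] ay for .75a -0.38
lid_pad [([0.5007, -0.0918, 0.129], 0.86)]
lid_pad [([0.5033, -0.0902, 0.1278], 0.69)]
9.15 tcp [ 0.5049 -0.0925  0.1267] F [ 1.6 -1.6  4.2] gap 0.0002
axes x,y,z rows [[-0.998, 0.0, 0.068], [0.0, 1.0, -0.001], [-0.068, -0.001, -0.998]]
```

>>> {"method": "move_arm", "body": {"targets": [[[0,0,4],[0,-0.2,0],1],[[0,0,8],[0,-0.3,0],1],[[0,0,11],[0,-0.4,0],1],[[0,0,13],[0,-0.4,0],1]]}}

```text
clock: 9.65
tcp_pos: [0.5034, -0.0924, 0.1132]
orientation: [0.0, 0.0, 1.0, -0.0]
wrist_force: [1.1, -2.3, 3.8]
finger_gap: -0.0
grip_force: 2.0
```

>>> {"method": "move_arm", "body": {"targets": [[[0,0,1],[0,0,0],1],[[0,0,2],[0,0,0],1],[[0,0,2],[0,0,0],1]]}}

```text
clock: 10.02
tcp_pos: [0.5032, -0.0924, 0.111]
orientation: [-0.0, 0.0, 1.0, -0.0]
wrist_force: [-1.0, -2.8, 6.2]
finger_gap: 0.0004
grip_force: 2.8
```

>>> {"method": "move_arm", "body": {"targets": [[[0,0,1],[0,0,0],1],[[0,0,2],[0,0,0],1],[[0,0,2],[0,0,0],1]]}}

```text
clock: 10.4
tcp_pos: [0.5032, -0.0924, 0.1097]
orientation: [0.0, 0.0, 1.0, -0.0]
wrist_force: [-2.1, -1.4, 11.0]
finger_gap: -0.0002
grip_force: 5.3
```

>>> {"method": "move_arm", "body": {"targets": [[[0,0,1],[0,0,0],1],[[0,0,2],[0,0,0],1],[[0,0,2],[0,0,0],1]]}}

```text
clock: 10.78
tcp_pos: [0.5031, -0.0924, 0.1083]
orientation: [0.0, 0.0, 1.0, -0.001]
wrist_force: [-4.2, -1.0, 15.9]
finger_gap: 0.0003
grip_force: 7.8
```

>>> {"method": "move_arm", "body": {"targets": [[[0,0,1],[0,0,0],1],[[0,0,2],[0,0,0],1],[[0,0,2],[0,0,0],1]]}}

```text
clock: 11.15
tcp_pos: [0.5031, -0.0924, 0.107]
orientation: [0.0, 0.0, 1.0, -0.001]
wrist_force: [-5.1, -1.5, 21.1]
finger_gap: -0.0001
grip_force: 10.4
```

```bash
cat > v.py <<'E'
from h import *
import sys
st();c=[]
for n in ['side','scene']:
    p=shot(n);marks(['lid_pad','machine','lid_hinge'],p)
    f=192/np.tan(np.radians(p['fovy']/2));v=p['extrinsics']@np.r_[.52,-.09,.1,1];x=int(p['cx']-f*v[0]/v[2]);y=int(p['cy']+f*v[1]/v[2])
    c.append(cv2.resize(p['pixels'][y-45:y+45,x-60:x+60],(400,300),interpolation=2))
cv2.imwrite(sys.argv[1],np.hstack(c)[:,:,::-1])
E
python3 v.py pics/c5.png
```

```text
11.15 tcp [ 0.5031 -0.0924  0.107 ] F [-5.1 -1.5 21.1] gap -0.0001
axes x,y,z rows [[-1.0, 0.0, -0.001], [0.0, 1.0, -0.001], [0.001, -0.001, -1.0]]
lid_pad [([0.4994, -0.0915, 0.1062], 0.75)]
machine [([0.5863, -0.0896, 0.0009], 0.98)]
lid_hinge [([0.6695, -0.0945, 0.0957], 0.82)]
lid_pad [([0.5033, -0.089, 0.1069], 0.74), ([0.5829, -0.0906, 0.0004], 0.59)]
machine [([0.5844, -0.0931, 0.0033], 0.75)]
lid_hinge [([0.6676, -0.0961, 0.0999], 0.73), ([0.4242, 0.3303, -0.0006], 0.42)]
```

View pics/c5.png

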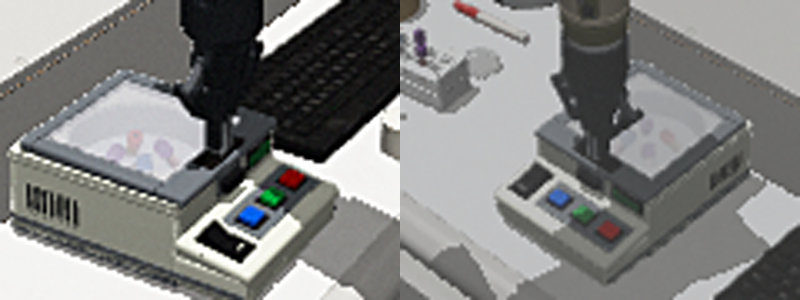

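Both crops show the lid lying flat on the chamber with the fingers on its pad. One more firm push, then a gentle release to see whether it stays.

>>> {"method": "move_arm", "body": {"targets": [[[0,0,1],[0,0,0],1],[[0,0,2],[0,0,0],1],[[0,0,3],[0,0,0],1],[[0,0,3],[0,0,0],1]]}}

```text
clock: 12.05
tcp_pos: [0.5031, -0.0925, 0.105]
orientation: [0.001, 0.0, 1.0, -0.001]
wrist_force: [-8.6, -0.3, 28.5]
finger_gap: 0.0001
grip_force: 14.2
```

>>> {"method": "move_arm", "body": {"targets": [[[0,0,-4],[0,0,0],1],[[0,0,-8],[0,0,0],1],[[0,0,-12],[0,0,0],1],[[0,0,-25],[0,0,0],1],[[0,0,-40],[0,0,0],1]]}}

```text
clock: 12.68
tcp_pos: [0.5023, -0.0916, 0.1419]
orientation: [-0.001, -0.0, 1.0, 0.0]
wrist_force: [-0.6, -0.3, -0.5]
finger_gap: -0.0001
grip_force: 0.0
```

```bash
python3 v.py pics/c6.png
```

```text
12.68 tcp [ 0.5023 -0.0916  0.1419] F [-0.6 -0.3 -0.5] gap -0.0001
axes x,y,z rows [[-1.0, -0.0, 0.002], [-0.0, 1.0, 0.001], [-0.002, 0.001, -1.0]]
lid_pad [([0.5005, -0.0926, 0.1132], 0.59)]
machine [([0.5829, -0.0919, 0.0028], 0.83)]
lid_hinge [([0.6674, -0.0936, 0.0973], 0.83)]
lid_pad [([0.5007, -0.0928, 0.1146], 0.97), ([0.5827, -0.0928, -0.001], 0.69)]
machine [([0.5849, -0.0888, 0.0041], 0.89)]
lid_hinge [([0.6697, -0.0953, 0.0976], 0.92), ([0.5798, -0.0916, -0.0003], 0.19)]
```

View pics/c6.png

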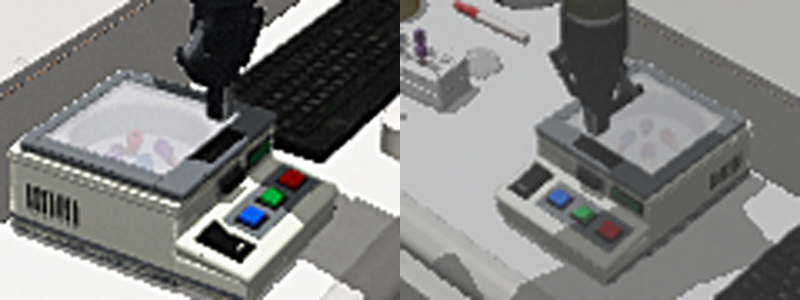

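After release the lid stays shut (pad at z ≈ 0.113–0.115, both crops flat), so the latch has caught. Now the blue key.

>>> {"method": "move_arm", "body": {"targets": [[[20,8,-5],[0,-0.3,0],1],[[46,17,0],[0,-0.8,0],1],[[46,17,30],[0,-0.8,0],1],[[46,17,58],[0,-0.8,0],1],[[46,17,62],[0,-0.8,0],1]]}}

```text
clock: 13.7
tcp_pos: [0.4549, -0.0743, 0.078]
orientation: [0.068, 0.0, 0.998, 0.001]
wrist_force: [-0.5, 0.1, 0.6]
finger_gap: -0.0003
grip_force: 0.0
```

```bash
python3 v.py pics/c7.png; python3 - <<'E'
from h import *
st()
for n in ['wrist','side','scene']: marks(['pulse_key_top'],shot(n))
E
```

```text
13.7 tcp [ 0.4549 -0.0743  0.078 ] F [-0.5  0.1  0.6] gap -0.0003
axes x,y,z rows [[-0.991, 0.0, -0.135], [0.0, 1.0, 0.002], [0.135, 0.001, -0.991]]
lid_pad [([0.5013, -0.0933, 0.1135], 0.85)]
machine [([0.5859, -0.0911, 0.003], 0.94)]
lid_hinge [([0.6686, -0.0921, 0.0961], 0.88)]
lid_pad [([0.4571, 0.2472, -0.0028], 0.66), ([0.5003, -0.0924, 0.1162], 0.6)]
machine [([0.5813, -0.0946, 0.0006], 0.89)]
lid_hinge [([0.6686, -0.0935, 0.0997], 0.83)]
14.1 tcp [ 0.4576 -0.0753  0.0805] F [-0.   0.3 -0.3] gap 0.0002
axes x,y,z rows [[-0.99, -0.0, -0.141], [-0.0, 1.0, -0.001], [0.141, -0.001, -0.99]]
pulse_key_top [([0.4583, -0.0758, 0.0652], 0.75)]
pulse_key_top [([0.4556, -0.0745, 0.0629], 0.46)]
pulse_key_top [([0.4549, -0.0733, 0.0601], 0.51)]
```

View pics/c7.png

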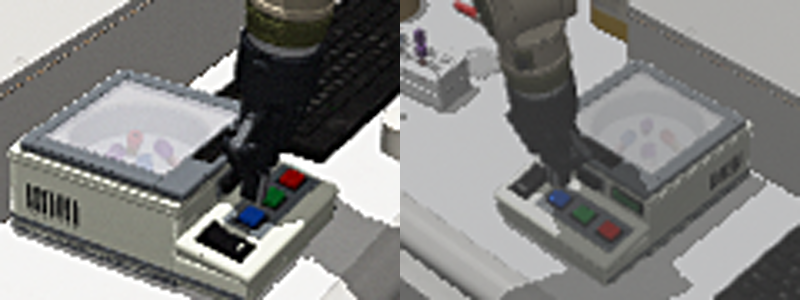

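The lid is still shut. The fingers are over the blue key (side crop, key at (252,215)), clear of the rocker and the green key. Now pressing.

>>> {"method": "move_arm", "body": {"targets": [[[0,0,8],[0,0,0],1],[[0,0,13],[0,0,0],1],[[0,0,16],[0,0,0],1],[[0,0,18],[0,0,0],1],[[0,0,18],[0,0,0],1]]}}

```text
clock: 15.02
tcp_pos: [0.459, -0.0749, 0.0617]
orientation: [0.069, 0.0, 0.998, 0.0]
wrist_force: [-1.6, 0.7, 2.3]
finger_gap: -0.0
grip_force: 1.2
```

>>> {"method": "move_arm", "body": {"targets": [[[0,0,1],[0,0,0],1],[[0,0,2],[0,0,0],1],[[0,0,2],[0,0,0],1]]}}

```text
clock: 15.4
tcp_pos: [0.4594, -0.0749, 0.0599]
orientation: [0.07, -0.0, 0.998, 0.0]
wrist_force: [-3.0, 1.5, 2.8]
finger_gap: 0.0
grip_force: 1.8
```

>>> {"method": "move_arm", "body": {"targets": [[[0,0,1],[0,0,0],1],[[0,0,2],[0,0,0],1],[[0,0,2],[0,0,0],1]]}}

```text
clock: 15.78
tcp_pos: [0.4596, -0.0749, 0.0592]
orientation: [0.07, -0.0, 0.998, -0.0]
wrist_force: [-11.1, 2.7, 19.4]
finger_gap: -0.0003
grip_force: 10.3
```

It hit the hard stop at about 20 N, so the key is fully down. I'll check the lid and the force once more, then hand in while holding.

```bash
python3 v.py pics/c8.png; python3 -c "
from h import *
st()"
```

```text
15.78 tcp [ 0.4596 -0.0749  0.0592] F [-11.1   2.7  19.4] gap -0.0003
axes x,y,z rows [[-0.99, -0.0, -0.139], [-0.0, 1.0, -0.0], [0.139, -0.0, -0.99]]
lid_pad [([0.4989, -0.093, 0.1117], 0.8), ([0.4585, -0.1127, 0.0636], 0.72)]
machine [([0.5848, -0.0921, 0.0009], 0.61), ([0.4416, -0.031, 0.0594], 0.26)]
lid_hinge [([0.6675, -0.0928, 0.0964], 0.6), ([0.461, 0.2533, 0.0015], 0.33)]
lid_pad [([0.4996, -0.0899, 0.1099], 0.58)]
machine []
lid_hinge [([0.6718, -0.095, 0.098], 0.58)]
16.18 tcp [ 0.4596 -0.0749  0.0592] F [-10.8   2.6  20.1] gap 0.0
axes x,y,z rows [[-0.99, -0.0, -0.139], [-0.0, 1.0, -0.0], [0.139, -0.0, -0.99]]
```

View pics/c8.png

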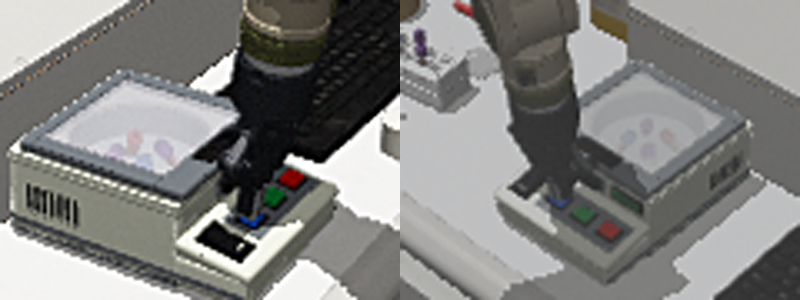

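The fingers hold the blue key down, the lid is shut, the rocker is on, and the green and red keys are untouched.

```bash
python3 -c "
from workcell import env
print(env.hand_in())"
```

```text
the job is handed in; nothing more can be done
None
```

I switched the rocker on, pushed the lid down until its latch caught, and handed the job in with the blue key held at its stop at about 20 N. Pressing the rocker briefly reached a 68 N vertical wrist force (limit 120 N).

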